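Try out the new slides of the tape tray

TASK

Check the newly fitted slides of the bench tray that carries the three upright rolls of tape: draw it out by its handle until it locks and let go so that it stays out by itself, then press the black release button at its own front right corner (as the robot sees it) so that it runs back fully home. Leave the other tray shut and the pen pot and the loose roll of tape where they stand.

Things in the scene. Friction and masses are not known exactly. Their poses are not given: they have to be found in the camera images.
- tape_frame: Fixed open-topped plywood frame, 55 mm high, with the 146 mm wide steel tape tray in it: three rolls of tape on edge side by side on a spindle, tops 106 mm above the bench. Tray front 75 mm high. Origin: on the bench under the middle of the tray's front when shut; x points into the frame (it reaches 204 mm back), the tray draws out along -x, z up.
- tape_tray (a joint): How far the tape tray is out, in m: 0 = home, 0.12 = end stop. Springs draw it home with 5 N, braked (30 N per m/s more while moving). Once drawn past 0.10 a catch snaps in behind it (the release dips and pops up) and, let go, it stays locked at about 0.10; let go sooner, it runs home. Tray about 0.8 kg.
- tape_handle (a point): Middle of the tape tray's handle: dark round steel bar, 10 mm thick, 90 mm long, level, axis 62 mm above the bench and 50 mm in front of the tray's front (45 mm free behind the bar). 10 mm arms join its two ends to the front; open above and below. Axes as the frame's: x from the handle into the frame, y along the bar, z up.
- tape_release (a point): Top centre of the tape tray's release: black round push button 24 mm across, top 99 mm above the bench, on an aluminium block 82 mm high at the frame's front right corner seen from the robot (frame x 15, y -97 mm). Goes down 10 mm (1.4 N to start, 5 N at the bottom) and springs up again; pressed 7 mm or more it frees the locked tray, which runs home by itself in about 1 s.
- pen_tray (a joint): How far the other tray is out, in m (0 = home). Its frame, handle and release are the same as the tape tray's, but it holds pens and a wooden block lying low. The two units stand side by side, either one on the left, each turned a little. To be left shut.
- pen_pot: Loose aluminium pot 76 mm across and 95 mm high with pens standing in it to 161 mm, out to one side. Origin: centre of its underside. To be left alone.
- flat_roll: Loose roll of brown tape lying flat, 110 mm across and 25 mm high, out to the other side. Origin: centre of its underside. To be left alone.

How it is judged:
By the outcome, as a careful person would: the job done as asked, in the order asked, and still so for the second after the job is handed in, with the robot touching nothing.
It also fails if it takes over 40 s, if anything falls off the work surface, if the arm or the gripper's body presses on something with over 40 N, if the wrist force passes 120 N, or if a joint passes its speed limit or range.

ROBOT

A 6-joint arm with a two-finger parallel gripper is mounted at the origin on the work surface. World frame = base frame: x ahead of the robot, y to its left, z up, the work surface at z = 0. Lengths are in m, angles in rad, forces in N, time in s.
With the tool pointing down it reaches from about 0.225 to 0.875 m from the base axis. Payload 3.4 kg.
Tool frame: the origin (TCP) lies on the centre line of the jaws, within the pads' length; the fingertips stand 22 mm ahead of it and the grasp point (between the pads) lies 3 mm ahead of it (ctrl.nose_length is the distance from the TCP to the fingertips, in m); z points along the fingers, y is the line along which they close (so a half turn about z gives the same grasp; the last joint's range is limited). The gripper opens to 85 mm and grips with 20 to 120 N. Pads are 22 mm wide; open, the fingers measure 114 mm over their backs; the gripper's body (76 mm by 85 mm) begins 54 mm behind the grasp point. The pads swing forward as they close: fully open they stand 13 mm farther back than shut.
Start: joints at [-1.38, 0.276, 1.505, -0, 1.361, -0.121], TCP at [0.176, -0.547, 0.233] pointing down, gripper open.
Joint ranges: [-2.89, 2.89], [-0.75, 2.08], [0.22, 2.7], [-1.18, 4.32], [0.11, 2.71], [-2.7, 2.7]. Speed limits (rad/s): [2.57, 2.57, 3.14, 3.14, 3.14, 3.14].

INTERFACE

Orientations are given as a unit quaternion [w, x, y, z].
In Python, from station import ctrl gives the robot as it stands.
- The arm moves only by the tool drive_tool, never from a script. Its argument "deltas" is text: rows parted by semicolons, each of 6 numbers parted by spaces: the shift along the tool's x, y, z in cm, then the turn, a rotation vector about the tool's x, y, z in rad. In form: x y z wx wy wz; .... A call has 1 to 8 rows; each row shifts and turns the commanded pose from where the row before left it, along the tool's axes as they then stand; what a row does not reach is not made up. A row lasts 1/8 s, in which the tool goes at most 62.5 mm and 10.7 degrees, less where a joint would pass 70% of its speed; a pose out of reach is approached as far as the arm can. A call is refused whole if a number of a shift passes 6.25 or a number of a turn 0.188, either way. A call with a gripper value outside its range is refused whole. "jaw" is the gripper command: -1 is shut, 1 is fully open, values between are in proportion, set as the call begins (left out, the last holds). The fingers move at their own pace and stop on an object; "grip_force" is the grip in N (left out, the last holds). Time passes only in rows, so rows that do not move let the fingers close. It gives the time, the measured TCP pose, the force, the opening and the grip force at its end, in the units of the state.
- ctrl.get_obs(): the state, without advancing time (a new reading comes with each control period).
- ctrl.capture(name): name is "scene" or "top"; returns the picture (400x640x3 uint8, red, green, blue); there is no depth.
- ctrl.get_calibration(name): a dict with "fx", "fy", "cx", "cy" (pixels), "camera_from_world" (4x4, takes a point from world to camera coordinates). Camera axes: x right, y up, looking along -z (the intrinsics and any distortion apply to the point x, -y, -z); pixel columns grow to the right and rows downward; lengths in m; the calibration is good to about 2 mm. A picture is of the moment at which its call begins. get_calibration takes no time and is no camera call.
- ctrl.hand_in(): hands the job in; it is judged then, once.
Trained networks look in the newest picture that a camera, given by its name, has taken for a name from the list of things; names that differ only in an ending like _2 or _b are one class to them, and where a whole thing is asked for, a point or a joint stands for the part that bears it (a point fixed in the world has none). Each returns a list of dicts, best first, with "p" (0 to 1); they miss things now and then, are a little off and sometimes report something else, mostly with a low value. They report only what shows in the picture. A call takes as long as a camera call.
- ctrl.look_for(camera, target): "location" ([x, y, z] in m, in world coordinates, good to about 4 mm: the middle of the surface that is visible of it).
- ctrl.cut_out(camera, target): "region" (400x640 bool, what is visible of it).
The state is a dict: "time_s": time; "joints": joint angles; "qvel": joint speeds; "effort": joint torques, N m; "tcp_pos": TCP position; "tcp_rot": TCP orientation; "contact_force": force on the tool from outside, world axes, zero at the start; "moment": the same for the moment, N m; "finger_gap": finger opening in m; "gripper_force": force on a finger pad.
Only numpy, scipy, OpenCV 4.12 (cv2) and the standard library are available. Lean on these libraries where they do the work, as an engineer would, in place of code of your own. Each camera call takes 0.05 s, during which the arm holds its last target. There are 200 camera calls.

## Working session

There is one attempt and no reset: what is moved stays moved. The work goes in short steps, Python scripts to look and compute and a tool call to move; the robot and the scene stay as the last step left them, time stands still between calls to the robot, and variables do not carry over. Pictures are saved under pics/ and viewed, at most 10 in all, crops included, and the job is handed in when it is done.

Besides the shell and the picture viewer there is one more tool, called by a JSON object that holds its "name" and its "arguments". drive_tool: Moves the arm, as the interface text tells. Its arguments: {"type":"object","properties":{"deltas":{"type":"string"},"jaw":{"type":"number"},"grip_force":{"type":"number"}},"required":["deltas"]}

```bash
mkdir -p pics; python3 - <<'E'
from station import ctrl
import cv2
for c in("scene","top"):
    im=ctrl.capture(c); cv2.imwrite(f"pics/{c}0.png",im[:,:,::-1])
    for t in("tape_frame","tape_handle","tape_release","pen_pot","flat_roll","pen_tray","tape_tray"):
        print(c,t,[(r["location"].round(3).tolist() if hasattr(r["location"],"round") else r["location"],round(r["p"],2)) for r in ctrl.look_for(c,t)[:3]])
o=ctrl.get_obs();print(o)
E
```

```text
scene tape_frame [([0.7333, -0.1237, 0.054], 0.88)]
scene tape_handle [([0.7202, -0.1427, 0.061], 0.74)]
scene tape_release []
scene pen_pot [([0.5568, 0.4006, 0.0725], 0.74)]
scene flat_roll [([0.4875, -0.3913, 0.0207], 0.8)]
scene pen_tray [([0.6818, 0.1382, 0.0323], 0.73)]
scene tape_tray [([0.721, -0.1431, 0.0602], 0.95)]
top tape_frame [([0.7095, -0.1491, 0.052], 0.71)]
top tape_handle [([0.6947, -0.1418, 0.056], 0.69), ([0.5479, 0.3967, 0.0604], 0.32), ([0.6869, 0.1463, 0.027], 0.24)]
top tape_release [([0.5473, 0.3991, 0.0645], 0.51)]
top pen_pot [([0.5446, 0.3996, 0.0649], 0.84)]
top flat_roll [([0.4796, -0.4013, 0.0268], 0.55)]
top pen_tray [([0.6859, 0.1499, 0.0252], 0.75), ([0.6951, -0.1433, 0.0508], 0.18)]
top tape_tray [([0.6942, -0.1439, 0.0526], 0.83)]
{'time_s': 0.8, 'joints': array([-1.38001152e+00,  2.75871856e-01,  1.50489228e+00,  6.91479776e-06,
        1.36069501e+00, -1.21010667e-01]), 'qvel': array([-0.00044685,  0.00143455, -0.00098107, -0.00019114,  0.00151572,
        0.00111752]), 'effort': array([ 9.54035272e-05, -4.16590798e+01, -2.46088225e+01, -1.11019051e-04,
        2.48249926e-04, -1.16860488e-05]), 'tcp_pos': array([ 0.17638989, -0.54731437,  0.23264716]), 'tcp_rot': array([6.65944732e-05, 9.87872649e-01, 1.55266300e-01, 5.70770607e-06]), 'contact_force': array([-0.50969265,  1.03917749,  0.2598868 ]), 'moment': array([-0.01049185, -0.00078   , -0.01211819]), 'gripper_force': 0.0, 'finger_gap': 0.0853463051934081}
```

View pics/scene0.png

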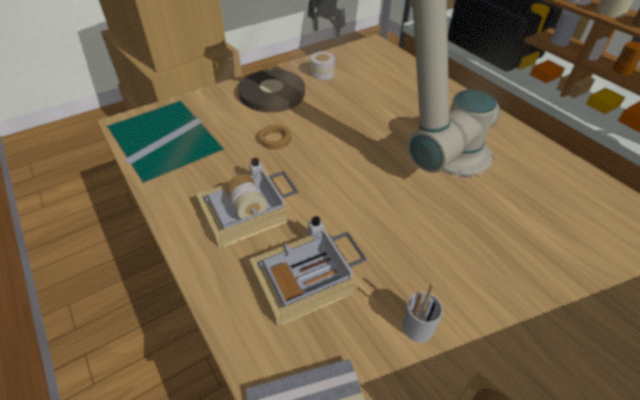

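View pics/top0.png

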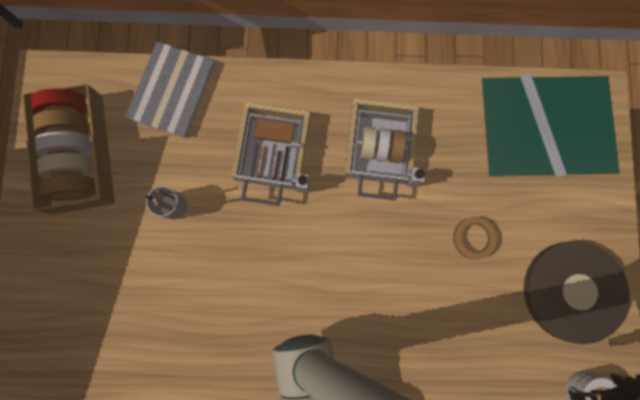

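The tape unit is the right-hand one in top: frame about (383,145), handle bar about (378,196), release about (418,174). The pen unit is on its left. The roll lies at (477,237) and the pot at (166,203). I'll zoom in.

```bash
python3 - <<'E'
import cv2,numpy as np
a=cv2.imread("pics/top0.png")[90:210,335:440]; b=cv2.imread("pics/scene0.png")[145:250,190:310]
A=cv2.resize(a,None,fx=4,fy=4,interpolation=cv2.INTER_CUBIC);B=cv2.resize(b,None,fx=3,fy=3,interpolation=cv2.INTER_CUBIC)
o=np.zeros((480,420+360,3),np.uint8);o[:,:420]=A;o[:315,420:]=B
cv2.imwrite("pics/c1.png",np.clip(o*1.6,0,255).astype(np.uint8))
E
```

```text
(no output)
```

View pics/c1.png

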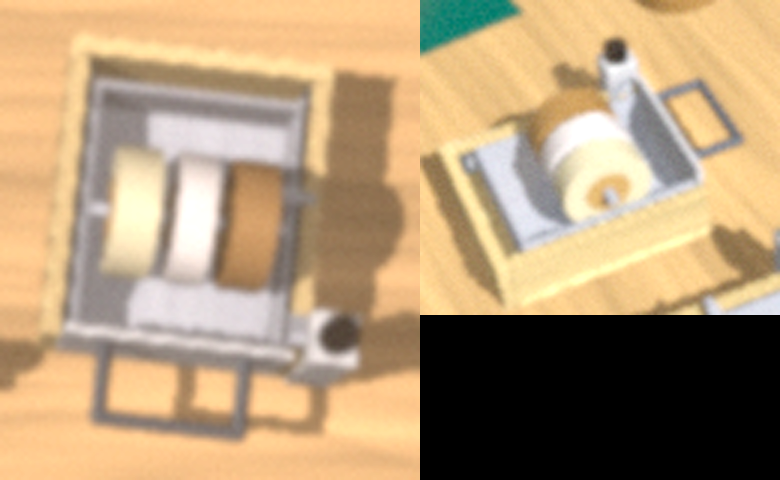

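The crop shows the bar from (360,194) to (395,198) and the button at (420,173) in top. In scene the button is at (255,160) and the bar middle at about (289,182).

```bash
cat > h.py <<'E'
import numpy as np,cv2
from station import ctrl
def bp(cam,uv,z):
    k=ctrl.get_calibration(cam);K=np.array([[k["fx"],0,k["cx"]],[0,k["fy"],k["cy"]],[0,0,1.]])
    d=k.get("distortion",k.get("dist",None)); d=None if d is None else np.array(d,float)
    p=cv2.undistortPoints(np.array([[uv]],float),K,d)[0,0]
    T=np.linalg.inv(np.array(k["camera_from_world"])); r=T[:3,:3]@[p[0],-p[1],-1];o=T[:3,3]
    return (o+r*(z-o[2])/r[2])
E
python3 - <<'E'
from h import *
print({k:v for k,v in ctrl.get_calibration("top").items()})
for c,uv,z in(("top",(360,194.2),.064),("top",(395.2,197.7),.064),("top",(377.7,196),.064),("top",(420,173.2),.099),("top",(354.5,100),.055),("top",(417.5,108.7),.055),
 ("top",(346.5,176),.055),("scene",(255,157),.099),("scene",(297.3,189),.064),("scene",(282.3,174),.064)): print(c,uv,bp(c,uv,z).round(4))
E
```

```text
{'fx': 436.0950986242971, 'fy': 436.0950986242971, 'cx': 324.70641161835124, 'cy': 204.2088273585949, 'camera_from_world': array([[ 0.02474336, -0.99942265,  0.02328369, -0.01759142],
       [ 0.99065383,  0.02763808,  0.13357071, -0.55612603],
       [-0.13413711,  0.01976109,  0.99076573, -1.08886796],
       [ 0.        ,  0.        ,  0.        ,  1.        ]])}
top (360, 194.2) [ 0.5809 -0.0912  0.064 ]
top (395.2, 197.7) [ 0.5745 -0.1808  0.064 ]
top (377.7, 196) [ 0.5776 -0.1362  0.064 ]
top (420, 173.2) [ 0.6321 -0.2358  0.099 ]
top (354.5, 100) [ 0.8328 -0.0741  0.055 ]
top (417.5, 108.7) [ 0.8146 -0.2407  0.055 ]
top (346.5, 176) [ 0.6287 -0.0568  0.055 ]
scene (255, 157) [ 0.6283 -0.2459  0.099 ]
scene (297.3, 189) [ 0.5754 -0.094   0.064 ]
scene (282.3, 174) [ 0.5801 -0.1719  0.064 ]
```

```bash
cat >> h.py <<'E'
from scipy.spatial.transform import Rotation as R
def plan(target,yaw_y,n):
    "rows from here to TCP target, tool down, tool y at world angle yaw_y"
    o=ctrl.get_obs();p=o["tcp_pos"];q=R.from_quat(np.roll(o["tcp_rot"],-1))
    t=R.from_euler("z",yaw_y+np.pi/2)*R.from_euler("x",np.pi)
    rv=(q.inv()*t).as_rotvec()/n; st=(np.array(target)-p)/n
    print("p",p.round(4),"F",o["contact_force"].round(1),"gap",round(o["finger_gap"],4),"t",o["time_s"],"turn left",(rv*n).round(3))
    print("; ".join(" ".join(f"{v:.2f}" for v in (q*R.from_rotvec(rv*i)).inv().apply(st)*100)+" "+" ".join(f"{v:.3f}" for v in rv) for i in range(n)))
E
python3 -c "
from h import *
plan([.577,-.136,.2],-.088,14)"
```

```text
p [ 0.1764 -0.5473  0.2326] F [-0.5  1.   0.3] gap 0.0853 t 0.8 turn left [ 0.     0.    -1.171]
3.62 -1.92 0.23 0.000 0.000 -0.084; 3.77 -1.61 0.23 0.000 0.000 -0.084; 3.89 -1.29 0.23 0.000 0.000 -0.084; 3.99 -0.96 0.23 0.000 0.000 -0.084; 4.05 -0.62 0.23 0.000 0.000 -0.084; 4.09 -0.28 0.23 0.000 0.000 -0.084; 4.10 0.06 0.23 0.000 0.000 -0.084; 4.08 0.40 0.23 0.000 0.000 -0.084; 4.03 0.74 0.23 0.000 0.000 -0.084; 3.96 1.08 0.23 0.000 0.000 -0.084; 3.85 1.40 0.23 0.000 0.000 -0.084; 3.72 1.72 0.23 0.000 0.000 -0.084; 3.57 2.03 0.23 0.000 0.000 -0.084; 3.38 2.32 0.23 0.000 0.000 -0.084
```

{"name": "drive_tool", "arguments": {"deltas": "3.6 -1.9 0.2 0 0 -0.084; 3.8 -1.6 0.2 0 0 -0.084; 3.9 -1.3 0.2 0 0 -0.084; 4 -1 0.2 0 0 -0.084; 4 -0.6 0.2 0 0 -0.084; 4.1 -0.3 0.2 0 0 -0.084; 4.1 0.1 0.2 0 0 -0.084; 4.1 0.4 0.2 0 0 -0.084", "jaw": -0.06}}

```text
time_s: 1.8
tcp_pos: [0.4059, -0.3111, 0.2167]
tcp_rot: [0.0, 0.881, 0.474, 0.0]
contact_force: [0.1, 0.5, 0.6]
finger_gap: 0.0399
gripper_force: 0.0
```

{"name": "drive_tool", "arguments": {"deltas": "4 0.7 0.2 0 0 -0.084; 4 1.1 0.2 0 0 -0.084; 3.9 1.4 0.2 0 0 -0.084; 3.7 1.7 0.2 0 0 -0.084; 3.6 2 0.2 0 0 -0.084; 3.4 2.3 0.2 0 0 -0.084; 0 0 0 0 0 0"}}

```text
time_s: 2.68
tcp_pos: [0.577, -0.1319, 0.2042]
tcp_rot: [-0.0, 0.735, 0.678, 0.0]
contact_force: [0.1, -0.1, -0.2]
finger_gap: 0.04
gripper_force: 0.0
```

```bash
python3 - <<'E'
from h import *
plan([.577,-.136,.12],-.088,4)
for c in("top","scene"):
    im=ctrl.capture(c)[:,:,::-1]
    u=im[130:240,320:440] if c=="top" else im[90:250,190:350]
    u=cv2.resize(u,(400,int(400*u.shape[0]/u.shape[1])),interpolation=cv2.INTER_CUBIC)
    if c=="top": A=np.zeros((400,800,3),np.uint8);A[:u.shape[0],:400]=u
    else: A[:,400:]=u
cv2.imwrite("pics/c2.png",np.clip(A*1.5,0,255).astype(np.uint8))
E
```

```text
p [ 0.577  -0.1319  0.2042] F [ 0.1 -0.1 -0.2] gap 0.04 t 2.675 turn left [ 0.    -0.001  0.008]
-0.10 0.01 2.10 0.000 -0.000 0.002; -0.10 0.01 2.10 0.000 -0.000 0.002; -0.10 0.01 2.10 0.000 -0.000 0.002; -0.10 0.01 2.10 0.000 -0.000 0.002
```

View pics/c2.png

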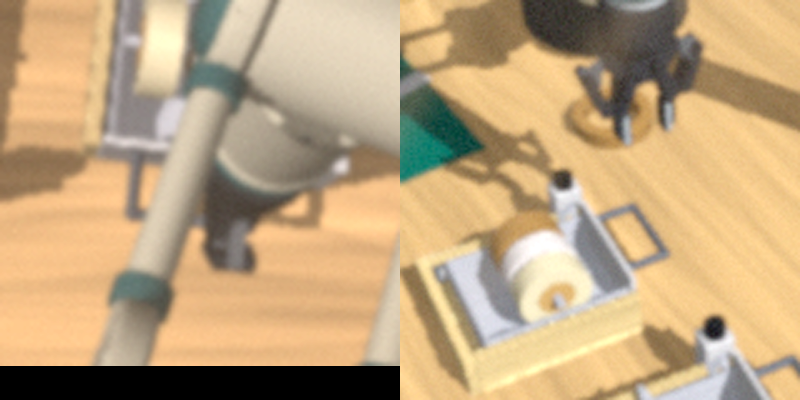

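The scene crop (right half) shows the fingers high, in line with the handle, with the roll beyond and everything untouched. I'll go down now.

{"name": "drive_tool", "arguments": {"deltas": "-0.1 0 3 0 0 0.002; -0.1 0 3 0 0 0.002; -0.1 0 2.5 0 0 0.002; 0 0 0 0 0 0"}}

```text
time_s: 3.28
tcp_pos: [0.5729, -0.1376, 0.118]
tcp_rot: [-0.002, 0.739, 0.674, -0.001]
contact_force: [-1.2, -0.8, 0.6]
finger_gap: 0.0402
gripper_force: 0.0
```

```bash
python3 - <<'E'
from h import *
plan([.577,-.136,.068],-.088,4)
im=ctrl.capture("scene")[:,:,::-1][100:240,220:360]
cv2.imwrite("pics/c3.png",np.clip(cv2.resize(im,(560,560),interpolation=cv2.INTER_CUBIC)*1.5,0,255).astype(np.uint8))
E
```

```text
p [ 0.5729 -0.1376  0.118 ] F [-1.2 -0.8  0.6] gap 0.0402 t 3.275 turn left [-0.005 -0.001 -0.003]
0.05 0.11 1.25 -0.001 -0.000 -0.001; 0.05 0.10 1.25 -0.001 -0.000 -0.001; 0.05 0.10 1.25 -0.001 -0.000 -0.001; 0.05 0.10 1.25 -0.001 -0.000 -0.001
```

View pics/c3.png

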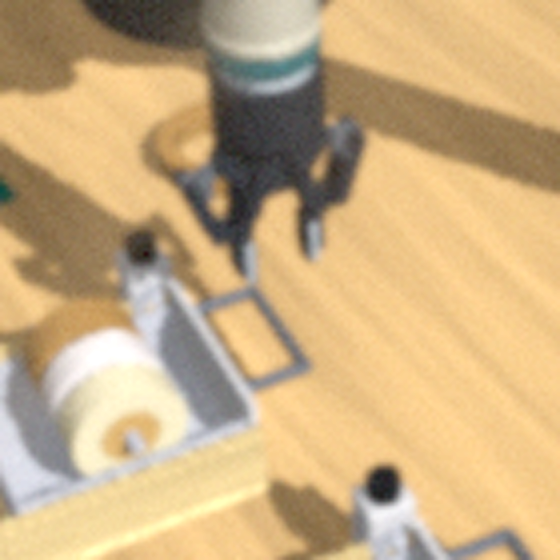

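The fingers stand on either side of the bar line. I'll go down in small rows.

{"name": "drive_tool", "arguments": {"deltas": "0 0.2 1.2 -0.002 0 0; 0 0.1 1.2 -0.002 0 0; 0 0.1 1.2 -0.001 0 0; 0 0 1.2 0 0 0; 0 0 0 0 0 0"}}

```text
time_s: 3.95
tcp_pos: [0.5784, -0.137, 0.0702]
tcp_rot: [0.001, 0.738, 0.675, 0.001]
contact_force: [0.3, 0.0, -0.7]
finger_gap: 0.0406
gripper_force: 0.0
```

{"name": "drive_tool", "arguments": {"deltas": "0 0 0.1 0 0 0; 0 0 0 0 0 0; 0 0 0 0 0 0; 0 0 0 0 0 0", "jaw": -1, "grip_force": 30}}

```text
time_s: 4.45
tcp_pos: [0.5795, -0.1374, 0.0709]
tcp_rot: [0.002, 0.738, 0.675, 0.002]
contact_force: [-0.6, -0.7, -0.6]
finger_gap: 0.0003
gripper_force: 0.0
```

```bash
python3 -c "
from h import *
plan([.577-.109*.9961,-.136+.109*.088,.069],-.088,14)"
```

```text
p [ 0.5795 -0.1374  0.0709] F [-0.6 -0.7 -0.6] gap 0.0003 t 4.45 turn left [ 0.006  0.    -0.001]
0.01 -0.80 0.01 0.000 0.000 -0.000; 0.01 -0.80 0.01 0.000 0.000 -0.000; 0.01 -0.80 0.01 0.000 0.000 -0.000; 0.01 -0.80 0.01 0.000 0.000 -0.000; 0.01 -0.80 0.01 0.000 0.000 -0.000; 0.01 -0.80 0.01 0.000 0.000 -0.000; 0.01 -0.80 0.01 0.000 0.000 -0.000; 0.01 -0.80 0.01 0.000 0.000 -0.000; 0.01 -0.80 0.01 0.000 0.000 -0.000; 0.01 -0.80 0.01 0.000 0.000 -0.000; 0.01 -0.80 0.01 0.000 0.000 -0.000; 0.01 -0.80 0.01 0.000 0.000 -0.000; 0.01 -0.80 0.01 0.000 0.000 -0.000; 0.01 -0.80 0.01 0.000 0.000 -0.000
```

The jaws closed on nothing, so I'll look.

```bash
python3 - <<'E'
from h import *
im=ctrl.capture("scene")[:,:,::-1]; cv2.imwrite("pics/scene4.png",im); im=im[120:220,230:330]
cv2.imwrite("pics/c4.png",np.clip(cv2.resize(im,(600,600),interpolation=cv2.INTER_CUBIC)*1.5,0,255).astype(np.uint8))
E
```

```text
(no output)
```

View pics/c4.png

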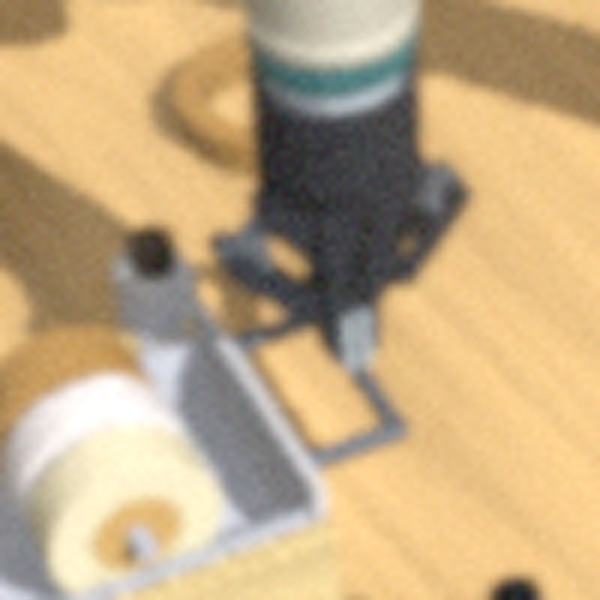

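```bash
cat >> h.py <<'E'
def pr(cam,P):
    k=ctrl.get_calibration(cam);c=np.array(k["camera_from_world"])@np.append(P,1)
    return np.array([k["cx"]+k["fx"]*c[0]/-c[2],k["cy"]-k["fy"]*c[1]/-c[2]]).round(1)
E
python3 - <<'E'
from h import *
k=ctrl.get_calibration("scene");print("cam",np.linalg.inv(k["camera_from_world"])[:3,3].round(2))
print("tip",pr("scene",[.5795,-.1374,.049]),"handle mid",pr("scene",[.577,-.136,.062]))
for z in(.049,.06,.07):print(z,bp("scene",(289.2,181.3),z).round(4))
for uv in((296.7,191.7),(297,190.5),(280.5,173)):print(uv,bp("scene",uv,.062).round(4))
for r in ctrl.look_for("scene","tape_handle"):print(r)
f=lambda x,y,z:[.577+.996*x+.088*y,-.136-.088*x+.996*y,z]
for n,P in dict(barL=f(0,.045,.062),barR=f(0,-.045,.062),frontL=f(.05,.073,.075),frontR=f(.05,-.073,.075),btn=f(.065,-.097,.099),rearL=f(.25,.083,.055)).items():print(n,pr("scene",P),pr("top",P))
E
```

```text
cam [1.   0.66 0.93]
tip [288.6 184.4] handle mid [289.4 181.2]
0.049 [ 0.5714 -0.1478  0.049 ]
0.06 [ 0.5768 -0.1376  0.06  ]
0.07 [ 0.5817 -0.1284  0.07  ]
(296.7, 191.7) [ 0.5814 -0.0873  0.062 ]
(297, 190.5) [ 0.5782 -0.091   0.062 ]
(280.5, 173) [ 0.5814 -0.1805  0.062 ]
{'location': [0.7185, -0.1416, 0.0599], 'p': 0.73}
barL [296.1 190.8] [359.9 194.3]
barR [282.9 171.9] [395.1 198.4]
frontL [284.1 199.9] [351.4 172.8]
frontR [263.3 168.3] [408.8 179.4]
btn [254.7 159. ] [421.  172.8]
rearL [216.4 233.5] [355.   99.8]
```

```bash
python3 - <<'E'
from h import *
print(ctrl.nose_length, ctrl.get_obs()["moment"])
for z in(.09,.1,.11,.12):print(z,bp("scene",(282,168.7),z).round(4),bp("scene",(298.7,163.7),z).round(4))
im=ctrl.capture("top")[:,:,::-1];cv2.imwrite("pics/top4.png",im)
a=cv2.imread("pics/scene4.png")[155:205,265:315]; b=im[150:215,345:410]
o=np.hstack([cv2.resize(x,(400,400),interpolation=cv2.INTER_CUBIC) for x in(a,b)])
cv2.imwrite("pics/c5.png",np.clip(o*1.7,0,255).astype(np.uint8))
E
```

```text
0.022 [-0.00020375 -0.03439246  0.00464973]
0.09 [ 0.5823 -0.1669  0.09  ] [ 0.5301 -0.1594  0.09  ]
0.1 [ 0.5873 -0.157   0.1   ] [ 0.5358 -0.1495  0.1   ]
0.11 [ 0.5923 -0.1471  0.11  ] [ 0.5414 -0.1397  0.11  ]
0.12 [ 0.5973 -0.1371  0.12  ] [ 0.547  -0.1299  0.12  ]
```

View pics/c5.png

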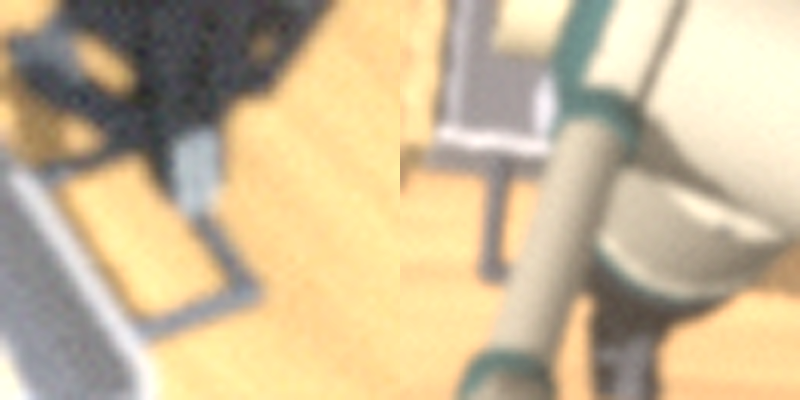

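In scene the closed tips end right on the bar line, at about z 0.065–0.07. That is higher than the nominal nose length gives, so they shut just above the bar. I'll lift, reopen and go about 15 mm deeper in small rows, watching the force.

{"name": "drive_tool", "arguments": {"deltas": "0 0 -1.5 0.002 0 0; 0 -0.1 -1.5 0.002 0 0; 0 0 0 0 0 0; 0 0 0 0 0 0", "jaw": -1}}

```text
time_s: 5.1
tcp_pos: [0.5782, -0.1373, 0.1009]
tcp_rot: [0.001, 0.738, 0.675, 0.0]
contact_force: [-0.3, 0.0, 0.0]
finger_gap: -0.0
gripper_force: 0.0
```

{"name": "drive_tool", "arguments": {"deltas": "0 0 0 0 0 0; 0 0 0 0 0 0; 0 0 1.5 0 0 0; 0 0 1.2 0 0 0; 0 0 0 0 0 0", "jaw": -0.06}}

```text
time_s: 5.72
tcp_pos: [0.5769, -0.1368, 0.0716]
tcp_rot: [-0.001, 0.738, 0.675, -0.001]
contact_force: [-0.0, -0.1, 0.3]
finger_gap: 0.0401
gripper_force: 0.0
```

{"name": "drive_tool", "arguments": {"deltas": "0 0 0.6 0 0 0; 0 0 0.6 0 0 0; 0 0 0.6 0 0 0; 0 0 0 0 0 0"}}

```text
time_s: 6.22
tcp_pos: [0.5778, -0.1371, 0.055]
tcp_rot: [-0.0, 0.738, 0.675, 0.0]
contact_force: [1.6, -0.2, 0.6]
finger_gap: 0.0398
gripper_force: 0.0
```

```bash
python3 - <<'E'
from h import *
plan([.577,-.136,.055],-.088,1)
a=ctrl.capture("scene")[:,:,::-1][130:205,250:325]
cv2.imwrite("pics/c6.png",np.clip(cv2.resize(a,(600,600),interpolation=cv2.INTER_CUBIC)*1.7,0,255).astype(np.uint8))
E
```

```text
p [ 0.5778 -0.1371  0.055 ] F [ 1.6 -0.2  0.6] gap 0.0398 t 6.225 turn left [-0.    -0.    -0.001]
0.10 -0.09 0.00 -0.000 -0.000 -0.001
```

View pics/c6.png

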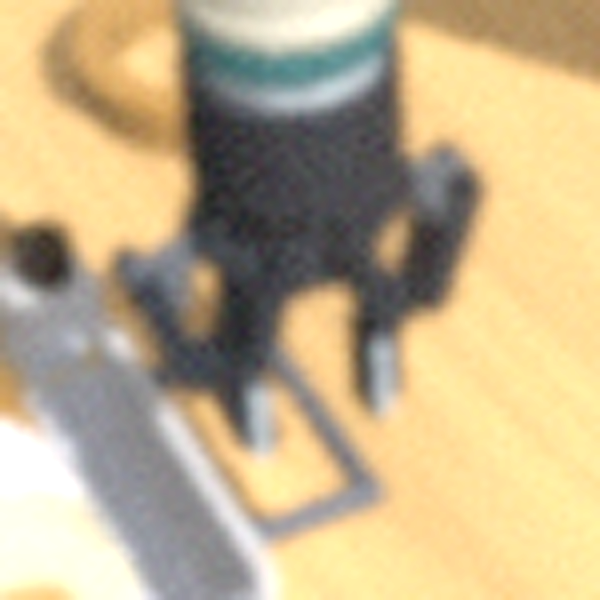

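The fingers now straddle the bar: tips at (258,448) inside the handle and (382,408) outside. I'll go a little deeper and then close.

{"name": "drive_tool", "arguments": {"deltas": "0 0 0.5 0 0 0; 0 0 0.4 0 0 0; 0 0 0 0 0 0"}}

```text
time_s: 6.65
tcp_pos: [0.5779, -0.1371, 0.0462]
tcp_rot: [0.0, 0.738, 0.675, 0.0]
contact_force: [-0.6, -0.8, 0.2]
finger_gap: 0.0401
gripper_force: 0.0
```

{"name": "drive_tool", "arguments": {"deltas": "0 0 0 0 0 0; 0 0 0 0 0 0; 0 0 0 0 0 0; 0 0 0 0 0 0", "jaw": -1, "grip_force": 30}}

```text
time_s: 7.15
tcp_pos: [0.5772, -0.1372, 0.0467]
tcp_rot: [-0.0, 0.738, 0.675, -0.0]
contact_force: [-3.8, -0.7, 4.4]
finger_gap: 0.009
gripper_force: 29.4
```

The bar is gripped, so I'll draw it out.

{"name": "drive_tool", "arguments": {"deltas": "0 -0.4 0 0 0 0; 0 -0.8 0 0 0 0; 0 -0.9 0 0 0 0; 0 -0.9 0 0 0 0; 0 -0.9 0 0 0 0; 0 -0.9 0 0 0 0; 0 -0.9 0 0 0 0; 0 -0.8 0 0 0 0", "grip_force": 50}}

```text
time_s: 8.15
tcp_pos: [0.5177, -0.1318, 0.0468]
tcp_rot: [0.004, 0.738, 0.674, 0.003]
contact_force: [6.8, 0.9, -5.7]
finger_gap: 0.0078
gripper_force: 48.8
```

{"name": "drive_tool", "arguments": {"deltas": "0 -0.9 0 0 0 0; 0 -0.9 0 0 0 0; 0 -0.9 0 0 0 0; 0 -0.9 0 0 0 0; 0 -0.8 0 0 0 0; 0 -0.2 0 0 0 0; 0 0 0 0 0 0; 0 0 0 0 0 0"}}

```text
time_s: 9.15
tcp_pos: [0.471, -0.1276, 0.0468]
tcp_rot: [0.003, 0.738, 0.674, 0.003]
contact_force: [5.5, 1.9, -3.2]
finger_gap: 0.0082
gripper_force: 50.2
```

{"name": "drive_tool", "arguments": {"deltas": "0 -0.5 0 0 0 0; 0 -0.2 0 0 0 0; 0 0 0 0 0 0; 0 0.5 0 0 0 0; 0 0.5 0 0 0 0; 0 0.4 0 0 0 0; 0 0 0 0 0 0; 0 0 0 0 0 0"}}

```text
time_s: 10.15
tcp_pos: [0.4769, -0.1281, 0.0468]
tcp_rot: [0.002, 0.738, 0.675, 0.002]
contact_force: [6.0, 3.2, -1.3]
finger_gap: 0.0078
gripper_force: 50.3
```

{"name": "drive_tool", "arguments": {"deltas": "0 0.2 0 0 0 0; 0 0.1 0 0 0 0; 0 0 0 0 0 0"}}

```text
time_s: 10.52
tcp_pos: [0.4778, -0.1282, 0.0468]
tcp_rot: [0.0, 0.738, 0.675, 0.0]
contact_force: [2.6, 2.7, 3.4]
finger_gap: 0.0081
gripper_force: 50.9
```

The force falls off and the tray resists moving in, so it is locked. I'll let go and lift straight up.

{"name": "drive_tool", "arguments": {"deltas": "0 0 0 0 0 0; 0 0 0 0 0 0; 0 0 0 0 0 0; 0 0 0 0 0 0", "jaw": -0.06}}

```text
time_s: 11.02
tcp_pos: [0.4773, -0.1284, 0.0464]
tcp_rot: [0.0, 0.738, 0.675, 0.0]
contact_force: [-0.4, -0.5, 0.4]
finger_gap: 0.0403
gripper_force: 0.0
```

{"name": "drive_tool", "arguments": {"deltas": "0 0 -2 0 0 0; 0 0 -3 0 0 0; 0 0 -4 0 0 0; 0 0 -4 0 0 0; 0 0 -2 0 0 0; 0 0 0 0 0 0"}}

```text
time_s: 11.78
tcp_pos: [0.4784, -0.1287, 0.198]
tcp_rot: [0.002, 0.738, 0.675, 0.001]
contact_force: [-1.1, -0.4, -1.4]
finger_gap: 0.0399
gripper_force: 0.0
```

```bash
python3 - <<'E'
from h import *
plan([.633,-.238,.18],-.088,8)
a=ctrl.capture("scene")[:,:,::-1];cv2.imwrite("pics/scene7.png",a);a=a[100:250,190:340]
cv2.imwrite("pics/c7.png",np.clip(cv2.resize(a,(600,600),interpolation=cv2.INTER_CUBIC)*1.6,0,255).astype(np.uint8))
E
```

```text
p [ 0.4784 -0.1287  0.198 ] F [-1.1 -0.4 -1.4] gap 0.0399 t 11.775 turn left [ 0.005  0.001 -0.001]
-1.19 2.05 0.24 0.001 0.000 -0.000; -1.19 2.05 0.23 0.001 0.000 -0.000; -1.19 2.05 0.23 0.001 0.000 -0.000; -1.19 2.05 0.23 0.001 0.000 -0.000; -1.19 2.05 0.23 0.001 0.000 -0.000; -1.19 2.05 0.23 0.001 0.000 -0.000; -1.19 2.05 0.23 0.001 0.000 -0.000; -1.19 2.05 0.23 0.001 0.000 -0.000
```

View pics/c7.png

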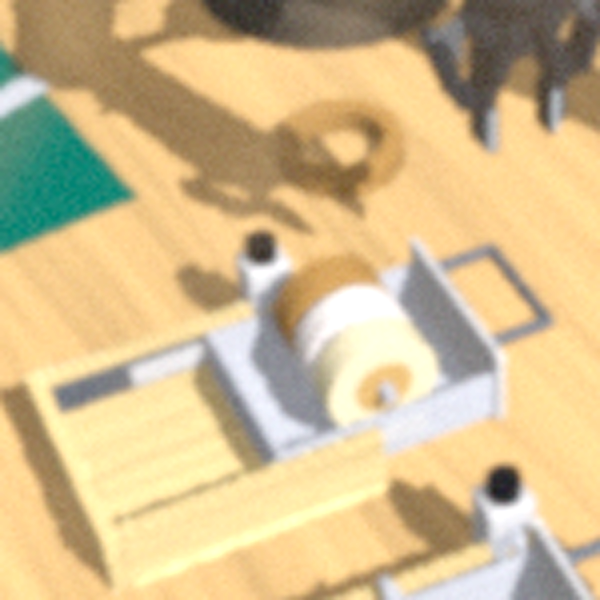

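The picture shows the tray standing out by itself: front edge about (460,300), bar about (520,285), with the button at (261,245). Next I'll shut the jaws and move above the button.

{"name": "drive_tool", "arguments": {"deltas": "-1.2 2 0 0.001 0 0; -1.2 2 0 0.001 0 0; -1.2 2 0 0.001 0 0; -1.2 2 0 0.001 0 0; -1.2 2.1 0 0.001 0 0; -1.2 2.1 0 0 0 0; -1.2 2.1 0 0 0 0; -1.2 2.1 0 0 0 0", "jaw": -1}}

```text
time_s: 12.82
tcp_pos: [0.632, -0.2385, 0.1935]
tcp_rot: [-0.003, 0.738, 0.675, -0.002]
contact_force: [0.5, -0.8, 0.7]
finger_gap: -0.0
gripper_force: 0.0
```

{"name": "drive_tool", "arguments": {"deltas": "0 0 2 0 0 0; 0 0 2 0 0 0; 0 0 1.5 0 0 0; 0 0 0 0 0 0"}}

```text
time_s: 13.32
tcp_pos: [0.6308, -0.2378, 0.1386]
tcp_rot: [-0.004, 0.738, 0.675, -0.002]
contact_force: [0.6, 0.4, 0.3]
finger_gap: 0.0
gripper_force: 0.0
```

```bash
python3 - <<'E'
from h import *
plan([.633,-.240,.13],-.088,1)
a=ctrl.capture("scene")[:,:,::-1];a=a[100:200,200:300]
cv2.imwrite("pics/c8.png",np.clip(cv2.resize(a,(600,600),interpolation=cv2.INTER_CUBIC)*1.6,0,255).astype(np.uint8))
E
```

```text
p [ 0.6308 -0.2378  0.1386] F [0.6 0.4 0.3] gap 0.0 t 13.325 turn left [-0.008 -0.002 -0.001]
-0.20 0.25 0.85 -0.008 -0.002 -0.001
```

View pics/c8.png

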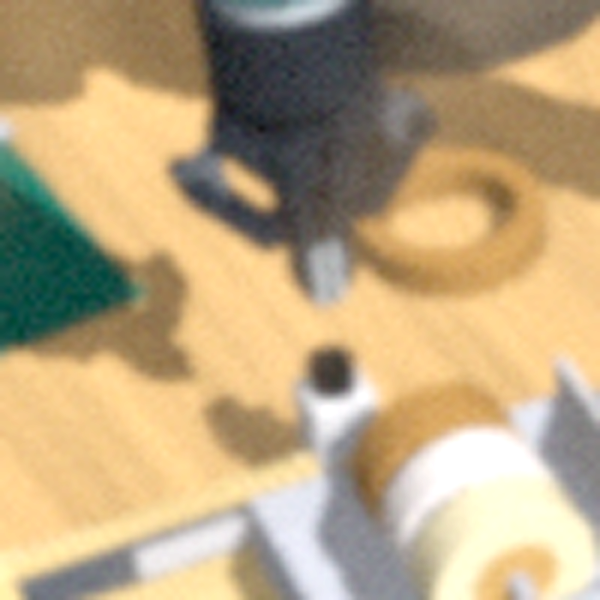

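The tips at (325,300) are about 30 mm above the button at (330,362). I'll go down gently.

{"name": "drive_tool", "arguments": {"deltas": "-0.1 0.1 1 -0.004 0 0; -0.1 0.1 0.8 -0.004 0 0; 0 0 0 0 0 0"}}

```text
time_s: 13.75
tcp_pos: [0.6333, -0.2405, 0.1224]
tcp_rot: [0.001, 0.738, 0.675, 0.001]
contact_force: [0.2, 0.5, 0.2]
finger_gap: 0.0001
gripper_force: 0.0
```

{"name": "drive_tool", "arguments": {"deltas": "0 0 0.3 0 0 0; 0 0 0.3 0 0 0; 0 0 0 0 0 0"}}

```text
time_s: 14.12
tcp_pos: [0.6338, -0.2405, 0.1169]
tcp_rot: [0.001, 0.738, 0.675, 0.001]
contact_force: [0.4, 0.3, -0.4]
finger_gap: -0.0003
gripper_force: 0.0
```

{"name": "drive_tool", "arguments": {"deltas": "0 0 0.3 0 0 0; 0 0 0.3 0 0 0; 0 0 0 0 0 0"}}

```text
time_s: 14.5
tcp_pos: [0.6337, -0.2405, 0.1107]
tcp_rot: [0.001, 0.738, 0.675, 0.001]
contact_force: [-0.4, -0.1, 0.1]
finger_gap: 0.0004
gripper_force: 0.0
```

{"name": "drive_tool", "arguments": {"deltas": "0 0 0.2 0 0 0; 0 0 0.2 0 0 0; 0 0 0 0 0 0"}}

```text
time_s: 14.88
tcp_pos: [0.6338, -0.2406, 0.1069]
tcp_rot: [0.001, 0.738, 0.675, 0.001]
contact_force: [0.2, 1.4, -0.8]
finger_gap: 0.0002
gripper_force: 0.0
```

{"name": "drive_tool", "arguments": {"deltas": "0 0 0.3 0 0 0; 0 0 0 0 0 0; 0 0 0 0 0 0"}}

```text
time_s: 15.25
tcp_pos: [0.6339, -0.2406, 0.1041]
tcp_rot: [0.001, 0.738, 0.675, 0.001]
contact_force: [0.4, -0.8, 0.7]
finger_gap: -0.0002
gripper_force: 0.0
```

{"name": "drive_tool", "arguments": {"deltas": "0 0 0.3 0 0 0; 0 0 0 0 0 0; 0 0 0 0 0 0"}}

```text
time_s: 15.62
tcp_pos: [0.6339, -0.2406, 0.1011]
tcp_rot: [0.001, 0.738, 0.675, 0.001]
contact_force: [0.0, -0.4, 0.5]
finger_gap: 0.0002
gripper_force: 0.0
```

{"name": "drive_tool", "arguments": {"deltas": "0 0 0.3 0 0 0; 0 0 0 0 0 0; 0 0 0 0 0 0"}}

```text
time_s: 16.0
tcp_pos: [0.6342, -0.2408, 0.0983]
tcp_rot: [0.002, 0.738, 0.675, 0.001]
contact_force: [-0.0, -0.8, 1.4]
finger_gap: 0.0
gripper_force: 0.9
```

{"name": "drive_tool", "arguments": {"deltas": "0 0 0.3 0 0 0; 0 0 0 0 0 0; 0 0 0 0 0 0"}}

```text
time_s: 16.38
tcp_pos: [0.6337, -0.2404, 0.0946]
tcp_rot: [0.001, 0.738, 0.675, 0.001]
contact_force: [-0.1, 0.0, -0.0]
finger_gap: -0.0002
gripper_force: 0.0
```

{"name": "drive_tool", "arguments": {"deltas": "0 0 0.3 0 0 0; 0 0 0 0 0 0; 0 0 0 0 0 0"}}

```text
time_s: 16.75
tcp_pos: [0.6338, -0.2405, 0.0924]
tcp_rot: [0.001, 0.738, 0.675, 0.001]
contact_force: [-1.9, 0.3, 4.4]
finger_gap: 0.0003
gripper_force: 1.9
```

```bash
python3 - <<'E'
from h import *
im=ctrl.capture("scene")
for t in("tape_release","tape_tray","tape_handle"):
    for r in ctrl.look_for("scene",t): print(t,np.round(r["location"],3),round(r["p"],2),pr("scene",r["location"]))
g=im.astype(int).sum(2)//3
print(g[140:176,246:266:1])
E
```

```text
tape_tray [ 0.67  -0.135  0.056] 0.95 [261.4 195. ]
tape_handle [ 0.669 -0.137  0.054] 0.81 [261.3 195.1]
[[ 38  42  52  54  52  55  59  58  56  57  58  58  59  57  55  51  47  50
   50  48]
 [ 39  43  48  54  50  55  59  55  56  54  58  61  61  58  56  54  51  50
   50  52]
 [ 46  48  47  49  55  54  55  59  56  55  58  60  57  56  55  55  51  48
   51  52]
 [ 53  47  51  53  53  58  58  51  53  55  60  60  58  55  58  49  51  51
   52  49]
 [ 69  51  56  55  59  60  53  53  51  52  59  58  59  56  53  51  51  54
   55  59]
 [ 77  53  52  54  53  55  50  54  55  51  57  56  57  58  54  53  54  48
   53  58]
 [ 76  58  51  53  52  55  59  51  50  54  56  56  58  51  56  53  51  58
   62  67]
 [ 65  52  49  50  54  54  57  55  51  53  59  55  54  53  55  60  63  71
   80  87]
 [ 55  50  53  56  57  55  52  49  54  56  56  60  62  60  67  80  84  89
  102 104]
 [ 51  44  52  53  60  58  58  53  52  54  55  59  70  77  94 101 107 112
  117 119]
 [ 50  56  53  54  54  58  56  53  55  56  57  65  83  99 113 121 122 124
  124 127]
 [ 59  65  57  54  59  58  56  53  59  60  72  73  90 110 1
[... 1366 characters left out ...]
 148 139
  135 135]
 [117 120 116 106 103 118 142 155 160 158 150 146 145 144 141 141 139 138
  138 134]
 [103 113 112 103  97 105 125 143 140 135 130 126 123 122 123 123 125 126
  128 132]
 [ 88  95  95  97  94  98 110 117 118 115 112 110 109 104 101 105 105 109
  113 122]
 [ 81  81  87  93  93  98 101 102 102 103 101 101  99  99 101  93 100  97
   98 105]
 [ 80  82  87  92  94  95  94  97  98  99 100  98  99 101 103  97  95  95
   97  98]
 [ 84  83  87  91  95  94  96  97 101  99 101 101 100 102 100  97  98  94
   93  95]
 [ 83  88  91  90  94  95  96  99  98 100  97 103 101 101 101 100  96  97
   94  96]
 [ 86  87  89  91  93  97  96 100  97 100  98 103 101 104 103  97 100 101
  100 103]]
```

The tip is centred on the button (col 255) with 4.4 N on it. I'll press a little more.

{"name": "drive_tool", "arguments": {"deltas": "0 0 0.2 0 0 0; 0 0 0 0 0 0"}}

```text
time_s: 17.2
tcp_pos: [0.6338, -0.2406, 0.0903]
tcp_rot: [0.001, 0.738, 0.675, 0.001]
contact_force: [-1.4, 0.6, 5.1]
finger_gap: 0.0001
gripper_force: 2.5
```

```bash
python3 - <<'E'
from h import *
ctrl.capture("scene")
for r in ctrl.look_for("scene","tape_tray"): print(np.round(r["location"],3),round(r["p"],2))
E
```

```text
[ 0.719 -0.142  0.059] 0.78
```

The tray appears to be home. I'll hold for a moment, lift clear and verify.

{"name": "drive_tool", "arguments": {"deltas": "0 0 0 0 0 0; 0 0 0 0 0 0; 0 0 -1 0 0 0; 0 0 -2 0 0 0; 0 0 -3 0 0 0; 0 0 -4 0 0 0; 0 0 -4 0 0 0; 0 0 0 0 0 0"}}

```text
time_s: 18.3
tcp_pos: [0.6357, -0.2416, 0.2344]
tcp_rot: [0.006, 0.738, 0.675, 0.003]
contact_force: [0.5, -0.3, -0.2]
finger_gap: -0.0001
gripper_force: 0.0
```

{"name": "drive_tool", "arguments": {"deltas": "-1 -4 0 0 0 0; -1 -4 0 0 0 0; -1 -4 0 0 0 0; -1 -4 0 0 0 0; -1 -4 0 0 0 0; -1 -4 0 0 0 0; 0 0 0 0 0 0"}}

```text
time_s: 19.18
tcp_pos: [0.3864, -0.2786, 0.2282]
tcp_rot: [0.0, 0.739, 0.674, 0.001]
contact_force: [-0.2, -0.4, 0.0]
finger_gap: -0.0003
gripper_force: 0.0
```

```bash
python3 - <<'E'
from h import *
print(ctrl.get_obs()["time_s"])
a=cv2.imread("pics/scene0.png").astype(int);b=ctrl.capture("scene")[:,:,::-1].astype(int)
for n,(r0,r1,c0,c1) in dict(tape=(170,245,190,300),handle=(165,200,275,300),pen=(215,325,245,370),pot=(280,345,400,445),roll=(118,152,252,295)).items():
    d=np.abs(a-b)[r0:r1,c0:c1].mean(2);print(n,d.mean().round(1),(d>25).mean().round(3))
for t in("tape_tray","pen_tray","pen_pot","flat_roll"):
    print(t,[(np.round(r["location"],3),round(r["p"],2)) for r in ctrl.look_for("scene",t)[:1]])
E
```

```text
19.175
tape 2.6 0.0
handle 2.5 0.0
pen 2.6 0.0
pot 2.6 0.0
roll 3.2 0.013
tape_tray [(array([ 0.722, -0.139,  0.06 ]), 0.94)]
pen_tray [(array([0.681, 0.135, 0.033]), 0.71)]
pen_pot [(array([0.556, 0.4  , 0.072]), 0.71)]
flat_roll [(array([ 0.488, -0.39 ,  0.02 ]), 0.6)]
```

```bash
python3 -c "
from station import ctrl
print(ctrl.hand_in())"
```

```text
the job is handed in; nothing more can be done
None
```

I drew the tape tray out until it locked, and it stayed out by itself. Pressing its release button sent it fully home, the final picture shows the other tray, pot and loose roll unmoved, and the job is handed in.

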